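Line the glasses up along the sill rail

ROBOT

A 6-joint arm with a two-finger parallel gripper is mounted at the origin on the work surface. World frame = base frame: x ahead of the robot, y to its left, z up, the work surface at z = 0. Lengths are in m, angles in rad, forces in N, time in s.
With the tool pointing down it reaches from about 0.25 to 0.725 m from the base axis. Payload 4 kg.
Tool frame: the origin (TCP) lies on the front face of the gripper's body, between the roots of the fingers; the fingertips stand 73 mm ahead of it and the grasp point (between the pads) lies bot.tcp_to_grasp ahead of it (bot.tcp_to_grasp is the distance from the TCP to the grasp point, in m); z points along the fingers, y is the line along which they close (so a half turn about z gives the same grasp; the last joint's range is limited). The gripper opens to 85 mm and grips with 20 to 120 N. Pads are 22 mm wide; open, the fingers measure 114 mm over their backs; the gripper's body (76 mm by 85 mm) begins 54 mm behind the grasp point. The pads swing forward as they close: fully open they stand 13 mm farther back than shut.
Start: joints at [-1.213, 0.241, 0.005, 1.335, 0, 1.571], TCP at [0.175, -0.468, 0.304] pointing down, gripper open.
Joint ranges: [-2.72, 2.72], [-1.05, 1.87], [-1.09, 1.28], [-1.99, 2.15], [-1.42, 1.44], [-3.14, 3.14]. Speed limits (rad/s): [2.79, 2.79, 3.14, 3.14, 3.14, 3.14].

INTERFACE

Orientations are given as a unit quaternion [x, y, z, w].
In Python, from workcell import bot gives the robot as it stands.
- The arm moves only by the shell command python3 -m jog 'ROWS' [OPENING]. ROWS is JSON, one flat list of numbers, 6 for each row, row after row: the shift along the world's x, y, z scaled (see below), then the turn, a rotation vector about the world's x, y, z scaled (see below). In form: [tx, ty, tz, wx, wy, wz, tx, ty, tz, wx, wy, wz, ...]. A call has 1 to 10 rows; each row is the pose to reach, as a shift and turn from the pose commanded when the call began; what a row does not reach only later rows make up. The controller multiplies each number of a shift by 800 mm and each number of a turn by 2 rad. A row lasts 1/12 s, in which the tool goes at most 41.7 mm and 7.16 degrees, less where a joint would pass 70% of its speed; a pose out of reach is approached as far as the arm can. A call with a number of a shift or a turn outside -1 to 1 is refused whole. A call with a gripper value outside its range is refused whole. OPENING is the opening, from -1 (shut) to 1 (fully open), set as the call begins (- or left out, the last holds). The fingers move at their own pace and stop on an object; the grip force is fixed at half the most. Time passes only in rows, so rows that repeat a pose let the fingers close. It gives the time, the measured TCP pose, the force, the opening and the grip force at its end, in the units of the state.
- bot.get_obs(): the state, without advancing time (a new reading comes with each control period).
- bot.camera(name): name is "side" or "top" or "wrist"; returns (picture, depth): 420x560x3 uint8, red, green, blue; 420x560 float32, m along the optical axis (not along the pixel's ray), 0 where there is no reading.
- bot.calibration(name): a dict with "intrinsics" (3x3 intrinsics, pixels), "pose" (4x4, takes a point from camera to world coordinates). Camera axes: x right, y up, looking along -z (the intrinsics and any distortion apply to the point x, -y, -z); pixel columns grow to the right and rows downward; lengths in m; the calibration is good to about 2 mm. A picture is of the moment at which its call begins: read the wrist's pose just before it. calibration takes no time and is no camera call; for the wrist camera it gives the pose at the moment of the call.
- bot.job_done(): hands the job in; it is judged then, once.
Trained networks look in the newest picture that a camera, given by its name, has taken for a name from the list of things; names that differ only in an ending like _2 or _b are one class to them, and where a whole thing is asked for, a point or a joint stands for the part that bears it (a point fixed in the world has none). Each returns a list of dicts, best first, with "confidence" (0 to 1); they miss things now and then, are a little off and sometimes report something else, mostly with a low value. They report only what shows in the picture. A call takes as long as a camera call. They do not tell look-alikes from the thing itself.
- bot.find_in(label, camera): "at" ([x, y, z] in m, in the coordinates of the camera as it stood for that picture, good to about 4 mm: the middle of the surface that is visible of it).
- bot.tip_of(label, camera): "at" ([x, y, z] in m, in the coordinates of the camera as it stood for that picture, good to about 4 mm: a listed point, or the origin of a listed thing).
The state is a dict: "clock": time; "joint_pos": joint angles; "joint_vel": joint speeds; "tau": joint torques, N m; "eef_pos": TCP position; "tool_rot": TCP orientation; "ft_force": force on the tool from outside, world axes, zero at the start; "ft_torque": the same for the moment, N m; "grip_width": finger opening in m; "grasp_force": force on a finger pad.
Only numpy, scipy, OpenCV 4.12 (cv2) and the standard library are available. Lean on these libraries where they do the work, as an engineer would, in place of code of your own. Each camera call takes 0.05 s, during which the arm holds its last target. There are 200 camera calls.

TASK

Push the three glass cups away from you along the tile until each one stands upright against the near side of the wooden rail, still apart from one another. Push each gently from its near side with the fingertips, without gripping, straddling or lifting it, and leave the honey pot, the kettle and the clip lid where they are.

Things in the scene. Friction and masses are not known exactly. Their poses are not given: they have to be found in the camera images.
- cup_a: One of three alike plain glass cups without handles, open at the top: 55 mm high, outer diameter 52 mm at the foot, 62 mm at the belly (16 to 26 mm above the foot, its widest part), 54 mm at the rim; about 0.13 kg, slides under a push of less than 2.5 N, stands upright on the tile. Origin: centre of its underside; z up. In the loose row on the near side of the rail, in any of four places.
- cup_b: One of three alike plain glass cups without handles, open at the top: 55 mm high, outer diameter 52 mm at the foot, 62 mm at the belly (16 to 26 mm above the foot, its widest part), 54 mm at the rim; about 0.13 kg, slides under a push of less than 2.5 N, stands upright on the tile. Origin: centre of its underside; z up. Same row.
- cup_c: One of three alike plain glass cups without handles, open at the top: 55 mm high, outer diameter 52 mm at the foot, 62 mm at the belly (16 to 26 mm above the foot, its widest part), 54 mm at the rim; about 0.13 kg, slides under a push of less than 2.5 N, stands upright on the tile. Origin: centre of its underside; z up. Same row.
- rail: Fixed straight wooden rail on the tile strip, running across in front of the robot: 24 mm thick (its x), 640 mm long (its y), 30 mm high. Origin: centre of its underside, on the tile's top. Its own +x points away from the robot, square to its length; its near face is the plane x = -12 mm in its own frame. It may stand turned by up to about 6 degrees. A cup against it has its axis 43 mm on the near side of the origin line.
- honey_pot: Closed white ceramic honey pot with knobbed lid and two terracotta bands, 80 mm in diameter, 74 mm high, standing loose in the same row as the cups, in any of its four places. Origin: centre of its underside. Not to be moved.
- kettle: Squat aluminium kettle, 150 mm in diameter, spout reaching 113 mm from its axis along its own x, black bail handle to 145 mm height. Loose, at the left or right end of the tile strip. Origin: centre of its underside. Not to be moved.
- clip_lid: Flat dark silicone lid lying on the tile at the other end from the kettle, 110 mm in diameter, 7 mm thick at the edge, central knob to 23 mm, steel wire spring clip reaching 69 mm from the centre along its own x. Loose. Origin: centre of its underside. Not to be moved.
Not all that is in view belongs to the job. What is shaped like the cup_a but purple is not meant.

How it is judged:
At the end, for the whole second after the job is handed in: Each cup stands upright on the tile and still, its belly touching the rail's near face or within 5 mm of it, between the rail's ends; at least 8 mm of gap between any two cups; honey pot, kettle and clip lid within 15 mm of where they were (x of cup_a in the frame of rail between -0.048 and -0.036 m and y of cup_a in the frame of rail between -0.31 and 0.31 m and angle between each of cup_a, cup_b, cup_c's own z axis and vertical below 0.1 rad and height (world z) of each of cup_a, cup_b, cup_c below 0.01 m and linear speed of each of cup_a, cup_b, cup_c below 0.02 m/s and x of cup_b in the frame of rail between -0.048 and -0.036 m and y of cup_b in the frame of rail between -0.31 and 0.31 m and x of cup_c in the frame of rail between -0.048 and -0.036 m and y of cup_c in the frame of rail between -0.31 and 0.31 m and horizontal distance between cup_a and cup_b above 0.07 m and horizontal distance between each of cup_a, cup_b and cup_c above 0.07 m and distance of each of honey_pot, kettle, clip_lid from where it was at the start of the episode below 0.015 m).
It fails at once if a cup is lifted off the tile (height (world z) of any of cup_a, cup_b, cup_c above 0.018 m).
It fails at once if a cup is tipped (over 0.5 rad) (angle between any of cup_a, cup_b, cup_c's own z axis and vertical above 0.5 rad).
It fails at once if the hand straddles or enters a cup as for a grasp (grasp point within 15 mm of its axis and lower than 55 mm) ((horizontal distance between the grasp point and cup_a below 0.015 m and height (world z) of the grasp point below 0.055 m) or (horizontal distance between the grasp point and cup_b below 0.015 m and height (world z) of the grasp point below 0.055 m) or (horizontal distance between the grasp point and cup_c below 0.015 m and height (world z) of the grasp point below 0.055 m)).
It fails at once if a cup is squeezed or rammed (over 38 N from the fingers) (contact force between the fingers and cup_a above 38 N or contact force between the fingers and cup_b above 38 N or contact force between the fingers and cup_c above 38 N).
It fails at once if honey pot, kettle or clip lid is moved by more than 15 mm (distance of any of honey_pot, kettle, clip_lid from where it was at the start of the episode above 0.015 m).
It also fails if it takes over 61 s, if anything falls off the work surface, if the arm or the gripper's body presses on something with over 40 N, if the wrist force passes 120 N, or if a joint passes its speed limit or range.

## Working session

There is one attempt and no reset: what is moved stays moved. The work goes in short steps, Python scripts to look and compute and a shell command to move; the robot and the scene stay as the last step left them, time stands still between calls to the robot, and variables do not carry over. Pictures are saved under pics/ and viewed, at most 10 in all, crops included, and the job is handed in when it is done.

```bash
mkdir -p pics; cat > h.py <<'E'
import numpy as np, cv2
from workcell import bot
def cloud(cam):
    im,d=bot.camera(cam); c=bot.calibration(cam); K=c["intrinsics"];T=np.array(c["pose"])
    v,u=np.mgrid[:420,:560]
    p=np.stack([(u-K[0][2])/K[0][0]*d,-(v-K[1][2])/K[1][1]*d,-d],-1)
    return im,d,p@T[:3,:3].T+T[:3,3]
def tow(cam,at):
    T=np.array(bot.calibration(cam)["pose"]); return T[:3,:3]@np.array(at)+T[:3,3]
E
python3 - <<'E'
from h import *
im,d,P=cloud("top"); cv2.imwrite("pics/top.png",im[:,:,::-1]); np.save("P.npy",P)
for l in ["cup_a","honey_pot","kettle","clip_lid","rail"]:
    for f in (bot.find_in,bot.tip_of):
        for r in f(l,"top"): print(l,f.__name__,round(r["confidence"],2),tow("top",r["at"]).round(3))
print(bot.calibration("top"),bot.tcp_to_grasp,bot.get_obs())
E
```

```text
cup_a call 0.79 [0.299 0.167 0.01 ]
cup_a call 0.65 [0.529 0.219 0.027]
cup_a call 0.64 [ 0.509 -0.174  0.018]
cup_a call 0.63 [ 0.542 -0.058  0.015]
cup_a call 0.97 [0.529 0.218 0.008]
cup_a call 0.93 [ 0.543 -0.06   0.004]
cup_a call 0.61 [ 0.514 -0.172  0.007]
cup_a call 0.58 [ 0.3    0.163 -0.001]
cup_a call 0.58 [ 0.316 -0.123 -0.001]
honey_pot call 0.87 [0.515 0.092 0.066]
honey_pot call 0.97 [0.518 0.095 0.004]
kettle call 0.86 [0.569 0.475 0.089]
kettle call 0.86 [0.57  0.495 0.011]
clip_lid call 0.7 [ 0.589 -0.463  0.011]
clip_lid call 0.27 [ 0.544 -0.057  0.014]
clip_lid call 0.73 [ 0.59  -0.468  0.003]
rail call 0.88 [0.638 0.009 0.036]
rail call 0.66 [0.642 0.01  0.008]
{'intrinsics': array([[396.78319543,   0.        , 277.73453892],
       [  0.        , 396.78319543, 203.52650723],
       [  0.        ,   0.        ,   1.        ]]), 'pose': array([[ 0.02437345,  0.99624954, -0.0830228 ,  0.38556005],
       [-0.99969472,  0.02462553,  0.0020135 , -0.00859811],
       [ 0.00405043,  0.08294838,  0.99654561,  1.137213  ],
       [ 0.        ,  0.        ,  0.        ,  1.        ]])} 0.0539 {'clock': 0.55, 'joint_pos': array([-1.21300426e+00,  2.40612519e-01,  4.98103664e-03,  1.33517297e+00,
       -7.42136300e-06,  1.57085350e+00]), 'joint_vel': array([-0.00042617,  0.00127369,  0.00188437, -0.0019368 ,  0.00090464,
        0.00054247]), 'tau': array([-1.23979071e-04, -3.71917784e+01,  2.52520251e+01,  1.95441120e-03,
       -4.97394808e-05, -2.66670712e-07]), 'eef_pos': array([ 0.17510245, -0.46833829,  0.30389295]), 'tool_rot': array([ 9.84045822e-01,  1.77915206e-01, -4.37448436e-06, -3.33742860e-06]), 'ft_force': array([ 0.24778755,  0.17020012, -0.15206243]), 'ft_torque': array([-0.0127495 , -0.01628308,  0.01882548]), 'grasp_force': 0.0, 'grip_width': 0.08553298548532738}
```

View pics/top.png

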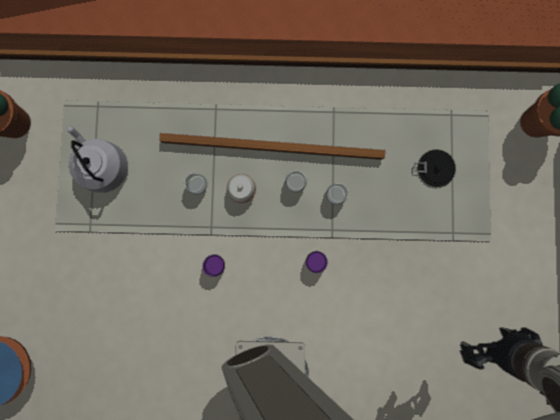

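Candidates: the grey glass cups at px (196,184), (296,182) and (337,195) stand in the row and are the ones meant. The purple look-alikes at (214,265) and (317,262) are not. The kettle is at (98,165), the pot at (241,188), the lid at (436,168) and the rail runs from (160,138) to (384,155).

```bash
python3 - <<'E'
from h import *
im=cv2.imread("pics/top.png"); P=np.load("P.npy")
cv2.imwrite("pics/crop.png",cv2.resize(im[120:290,150:400],None,fx=3,fy=3,interpolation=cv2.INTER_CUBIC))
print("tile z",np.median(P[205:220,230:330,2]))
h=cv2.cvtColor(im,cv2.COLOR_BGR2HSV)
m=np.zeros(im.shape[:2],bool); m[125:165,150:395]=True
m&=(h[...,1]>100)&(P[...,2]>0.025)&(P[...,2]<.05)
q=P[m]; c=np.cov(q[:,:2].T); w,v=np.linalg.eigh(c)
cen=(q[:,:2].min(0)+q[:,:2].max(0))/2
A=np.polyfit(q[:,1],q[:,0],1); print("rail x=a*y+b",A,np.degrees(np.arctan(A[0])),"y range",np.percentile(q[:,1],[.5,99.5]),"width",np.ptp(np.percentile(q[:,0]-np.polyval(A,q[:,1]),[2,98])),q[:,2].mean())
for n,(x,y) in dict(a=(.529,.218),b=(.543,-.06),c=(.512,-.172),pot=(.518,.095)).items():
    s=(np.hypot(P[...,0]-x,P[...,1]-y)<.05)&(P[...,2]>.02)&(P[...,2]<.1)
    k=P[s]; print(n,s.sum(),k[:,:2].mean(0).round(4),((np.percentile(k[:,:2],2,axis=0)+np.percentile(k[:,:2],98,axis=0))/2).round(4),np.ptp(k[:,:2],axis=0).round(3),np.percentile(k[:,2],98).round(3))
E
```

```text
tile z 0.005692776191048021
rail x=a*y+b [0.05176612 0.64024074] 2.963334925737989 y range [-0.30372222  0.32349545] width 0.021832173725536325 0.035020693346256945
a 213 [0.5256 0.2169] [0.5273 0.2204] [0.059 0.059] 0.063
b 172 [ 0.5365 -0.0564] [ 0.5409 -0.0586] [0.058 0.059] 0.064
c 189 [ 0.507  -0.1706] [ 0.509  -0.1734] [0.058 0.059] 0.063
pot 675 [0.5153 0.0913] [0.5166 0.0926] [0.079 0.081] 0.077
```

View pics/crop.png

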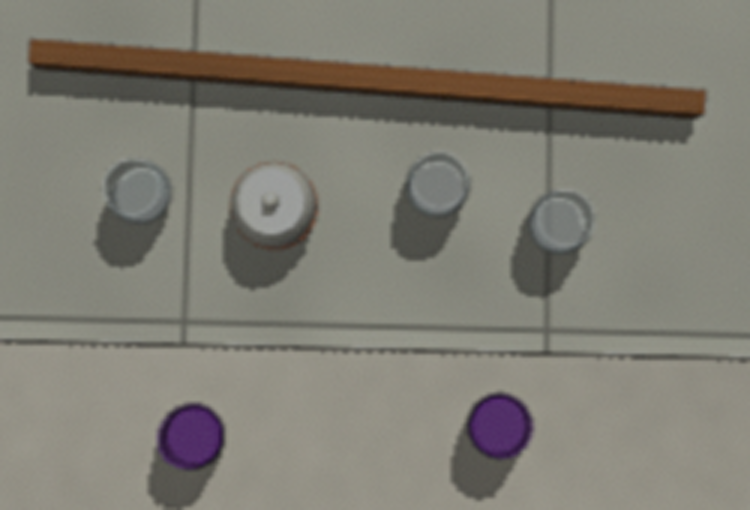

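The crop confirms three clear glasses in the row, at crop px (138,191), (437,186) and (561,221). The two purple ones at (192,437) and (499,426) are look-alikes and stay put. I'm starting with the right-hand cup: go above and behind it, fingers about 30 mm apart so it nests against both tips.

```bash
python3 -m jog '[0.331,0.373,-0.1,0,0,-0.205,0.331,0.373,-0.1,0,0,-0.205,0.331,0.373,-0.1,0,0,-0.205,0.331,0.373,-0.1,0,0,-0.205,0.331,0.373,-0.1,0,0,-0.205,0.331,0.373,-0.1,0,0,-0.205,0.331,0.373,-0.1,0,0,-0.205,0.331,0.373,-0.1,0,0,-0.205,0.331,0.373,-0.1,0,0,-0.205,0.331,0.373,-0.1,0,0,-0.205]' -0.29
python3 -m jog '[0,0,0,0,0,0,0,0,0,0,0,0,0,0,0,0,0,0]'
```

```text
clock: 1.38
eef_pos: [0.439, -0.1704, 0.2245]
tool_rot: [1.0, -0.026, 0.0, 0.0]
ft_force: [1.2, -1.2, -0.2]
grip_width: 0.03
grasp_force: 0.0
clock: 1.63
eef_pos: [0.4377, -0.1721, 0.2245]
tool_rot: [1.0, -0.026, -0.0, 0.0]
ft_force: [-0.6, -0.0, 0.3]
grip_width: 0.0305
grasp_force: 0.0
```

```bash
python3 -m jog '[0,0.003,-0.174,0,0,0,0,0.003,-0.174,0,0,0,0,0.003,-0.174,0,0,0,0,0.003,-0.174,0,0,0,0,0.003,-0.174,0,0,0,0,0.003,-0.174,0,0,0]'
python3 - <<'E'
from h import *
im,d,P=cloud("side"); cv2.imwrite("pics/side1.png",im[:,:,::-1])
im,d,P=cloud("wrist"); cv2.imwrite("pics/w1.png",im[:,:,::-1])
for r in bot.tip_of("cup_a","wrist"): print(round(r["confidence"],2),tow("wrist",r["at"]).round(3))
E
```

```text
clock: 2.13
eef_pos: [0.4369, -0.1711, 0.0852]
tool_rot: [1.0, -0.028, -0.001, -0.0]
ft_force: [1.0, 0.5, 1.3]
grip_width: 0.0303
grasp_force: 0.0
0.79 [ 0.512 -0.176  0.005]
0.72 [ 0.547 -0.058  0.005]
```

View pics/side1.png

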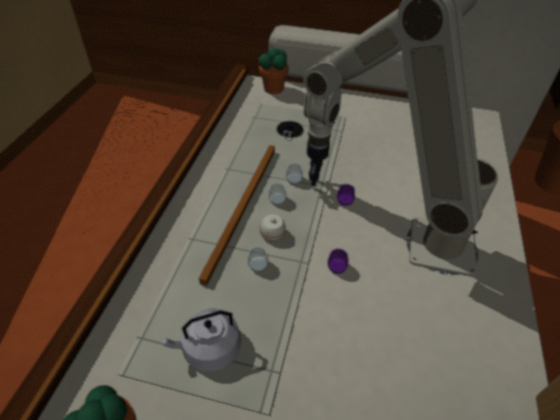

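View pics/w1.png

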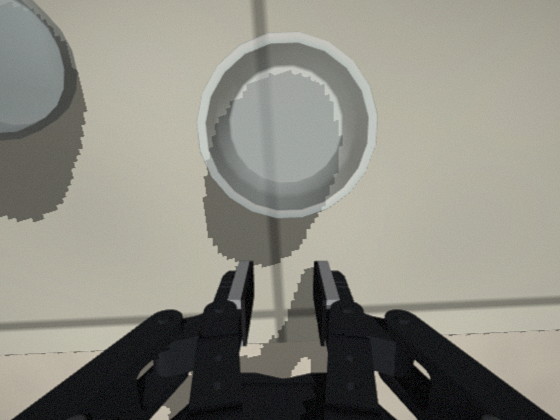

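The side view shows the fingers low behind the right cup at px (295,174). The wrist view shows that cup centred at column 288, with the finger gap at 284, so they are aligned. Pushing slowly.

```bash
python3 -m jog '[0.0125,-0.0006,0,0,0,0,0.025,-0.0013,0,0,0,0,0.033,-0.0017,0,0,0,0,0.039,-0.002,0,0,0,0,0.045,-0.0023,0,0,0,0,0.051,-0.0026,0,0,0,0,0.057,-0.003,0,0,0,0,0.063,-0.0033,0,0,0,0,0.069,-0.0036,0,0,0,0,0.075,-0.0039,0,0,0,0]'
python3 -m jog '[0.006,-0.0003,0,0,0,0,0.012,-0.0006,0,0,0,0,0.018,-0.0009,0,0,0,0,0.024,-0.0013,0,0,0,0,0.03,-0.0016,0,0,0,0,0.036,-0.0019,0,0,0,0]'
python3 - <<'E'
from h import *
im,d,P=cloud("wrist"); cv2.imwrite("pics/w2.png",im[:,:,::-1])
for r in bot.tip_of("cup_a","wrist"): print(round(r["confidence"],2),tow("wrist",r["at"]).round(3))
E
```

```text
clock: 3.12
eef_pos: [0.498, -0.1728, 0.0852]
tool_rot: [1.0, -0.026, -0.0, -0.0]
ft_force: [-3.2, -0.7, 1.4]
grip_width: 0.03
grasp_force: 1.1
clock: 3.62
eef_pos: [0.5272, -0.1744, 0.0852]
tool_rot: [1.0, -0.026, 0.0, -0.0]
ft_force: [-1.2, 0.1, 1.9]
grip_width: 0.0304
grasp_force: 0.8
0.88 [ 0.545 -0.059  0.004]
0.83 [ 0.563 -0.175  0.007]
```

View pics/w2.png

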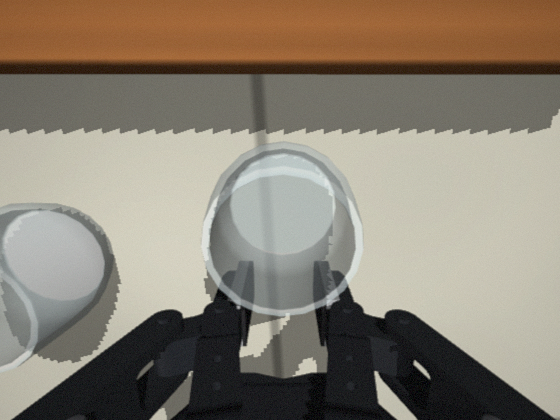

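The cup is nested in the fingers, centred at px column 283, with the rail's face at row 72. About 24 mm to go, so I'm slowing down.

```bash
python3 -m jog '[0.006,-0.0003,0,0,0,0,0.012,-0.0006,0,0,0,0,0.018,-0.0009,0,0,0,0,0.021,-0.0011,0,0,0,0,0.0235,-0.0012,0,0,0,0,0.0235,-0.0012,0,0,0,0,0.0235,-0.0012,0,0,0,0]'
python3 -m jog '[0.001,0,0,0,0,0,0.002,-0.0001,0,0,0,0,0.0025,-0.0001,0,0,0,0,0.0025,-0.0001,0,0,0,0]'
python3 -m jog '[0.001,0,0,0,0,0,0.002,-0.0001,0,0,0,0,0.0025,-0.0001,0,0,0,0,0.0025,-0.0001,0,0,0,0]'
```

```text
clock: 4.3
eef_pos: [0.5459, -0.1754, 0.0853]
tool_rot: [1.0, -0.026, 0.0, 0.0]
ft_force: [0.1, 0.4, 1.0]
grip_width: 0.0303
grasp_force: 0.0
clock: 4.63
eef_pos: [0.5473, -0.1754, 0.0853]
tool_rot: [1.0, -0.026, -0.0, -0.0]
ft_force: [-1.0, 0.1, 0.6]
grip_width: 0.0301
grasp_force: 0.6
clock: 4.97
eef_pos: [0.5497, -0.1756, 0.0853]
tool_rot: [1.0, -0.026, 0.0, 0.0]
ft_force: [-0.7, 0.5, 0.7]
grip_width: 0.0299
grasp_force: 0.4
```

```bash
for i in 1; do :; done; python3 -m jog '[0.001,0,0,0,0,0,0.002,-0.0001,0,0,0,0,0.002,-0.0001,0,0,0,0]'
python3 - <<'E'
from h import *
im,d,P=cloud("wrist"); cv2.imwrite("pics/w3.png",im[:,:,::-1])
for r in bot.tip_of("cup_a","wrist"): print(round(r["confidence"],2),tow("wrist",r["at"]).round(3))
E
```

```text
clock: 5.22
eef_pos: [0.5513, -0.1756, 0.0853]
tool_rot: [1.0, -0.026, 0.0, -0.0]
ft_force: [-0.5, 0.1, -0.0]
grip_width: 0.0301
grasp_force: 0.5
0.82 [ 0.586 -0.177  0.006]
0.66 [ 0.545 -0.063  0.004]
```

View pics/w3.png

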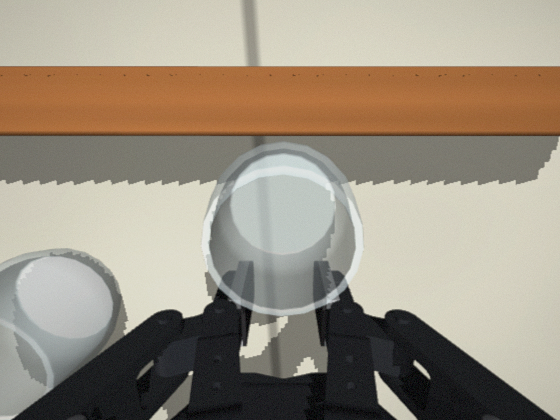

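The cup is almost there: the rail's edge is at row 134 and the cup's far rim at row 143. I'll creep on until the force rises.

```bash
python3 -m jog '[0.0012,0,0,0,0,0,0.002,-0.0001,0,0,0,0,0.002,-0.0001,0,0,0,0]' | grep -E "eef|force"
python3 -m jog '[0.0012,0,0,0,0,0,0.002,-0.0001,0,0,0,0,0.002,-0.0001,0,0,0,0]'| grep -E "eef|force"
```

```text
eef_pos: [0.5529, -0.1757, 0.0853]
ft_force: [-1.0, 0.2, 0.5]
grasp_force: 0.5
eef_pos: [0.5539, -0.1757, 0.0852]
ft_force: [-3.3, -0.0, 1.3]
grasp_force: 1.6
```

```bash
python3 -m jog '[0.0012,0,0,0,0,0,0.0012,0,0,0,0,0]' | grep -E "eef|force"
```

```text
eef_pos: [0.5541, -0.1757, 0.0852]
ft_force: [-6.2, -0.4, 4.2]
grasp_force: 2.7
```

Contact with the rail, a firm -6 N. Backing off and going behind the middle cup.

```bash
python3 -m jog '[-0.02,0.001,0,0,0,0,-0.06,0.003,0,0,0,0,-0.1,0.005,0,0,0,0,-0.131,0.006,0,0,0,0,-0.131,0.05,0,0,0,0,-0.131,0.1,0,0,0,0,-0.131,0.151,0,0,0,0,-0.131,0.151,0,0,0,0,-0.131,0.151,0,0,0,0]'
python3 - <<'E'
from h import *
im,d,P=cloud("wrist"); cv2.imwrite("pics/w4.png",im[:,:,::-1])
for r in bot.tip_of("cup_a","wrist"): print(round(r["confidence"],2),tow("wrist",r["at"]).round(3))
E
```

```text
clock: 6.73
eef_pos: [0.4514, -0.0531, 0.0857]
tool_rot: [1.0, -0.024, 0.001, 0.0]
ft_force: [0.5, 0.3, -0.2]
grip_width: 0.0304
grasp_force: 0.0
0.97 [ 0.545 -0.066  0.004]
```

```bash
python3 -m jog '[0.016,-0.0045,0,0,0,0,0.034,-0.0055,0,0,0,0,0.049,-0.0063,0,0,0,0,0.055,-0.0066,0,0,0,0,0.061,-0.007,0,0,0,0,0.067,-0.0073,0,0,0,0,0.073,-0.0076,0,0,0,0,0.079,-0.0079,0,0,0,0,0.085,-0.0082,0,0,0,0,0.091,-0.0085,0,0,0,0]'
python3 -m jog '[0.006,-0.0003,0,0,0,0,0.012,-0.0006,0,0,0,0,0.018,-0.0009,0,0,0,0,0.024,-0.0012,0,0,0,0,0.029,-0.0015,0,0,0,0,0.033,-0.0017,0,0,0,0,0.036,-0.0019,0,0,0,0,0.036,-0.0019,0,0,0,0]'
python3 - <<'E'
from h import *
im,d,P=cloud("wrist"); cv2.imwrite("pics/w5.png",im[:,:,::-1])
for r in bot.tip_of("cup_a","wrist"): print(round(r["confidence"],2),tow("wrist",r["at"]).round(3))
E
```

```text
clock: 7.67
eef_pos: [0.5234, -0.0618, 0.0852]
tool_rot: [1.0, -0.026, -0.0, 0.0]
ft_force: [-0.7, 0.4, 0.2]
grip_width: 0.0302
grasp_force: 0.2
clock: 8.33
eef_pos: [0.5527, -0.0633, 0.0853]
tool_rot: [1.0, -0.026, 0.0, 0.0]
ft_force: [0.3, -0.2, 0.2]
grip_width: 0.0304
grasp_force: 0.0
0.94 [ 0.588 -0.179  0.007]
0.63 [ 0.589 -0.066  0.004]
```

View pics/w5.png

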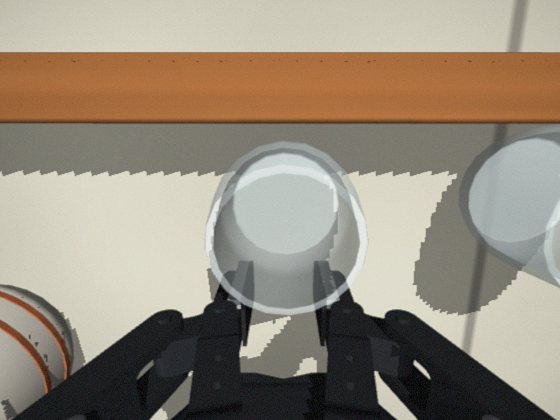

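The middle cup is nested in the fingers at column 287. The rail's edge is at row 122, and the right cup stands clear at (520,200). Creeping on.

```bash
python3 -m jog '[0.0015,-0.0001,0,0,0,0,0.003,-0.0002,0,0,0,0,0.0045,-0.0002,0,0,0,0,0.005,-0.0002,0,0,0,0]' | grep -E "eef|force"
python3 -m jog '[0.0012,0,0,0,0,0,0.002,-0.0001,0,0,0,0,0.002,-0.0001,0,0,0,0]' | grep -E "eef|force"
python3 -m jog '[0.0012,0,0,0,0,0,0.002,-0.0001,0,0,0,0,0.002,-0.0001,0,0,0,0]'| grep -E "eef|force"
```

```text
eef_pos: [0.5561, -0.0635, 0.0853]
ft_force: [-1.1, -0.5, 0.3]
grasp_force: 0.3
eef_pos: [0.5578, -0.0635, 0.0853]
ft_force: [1.1, -0.8, -0.8]
grasp_force: 0.2
eef_pos: [0.5594, -0.0636, 0.0853]
ft_force: [-0.5, 0.4, 0.4]
grasp_force: 0.2
```

```bash
python3 -m jog '[0.0012,0,0,0,0,0,0.0015,-0.0001,0,0,0,0,0.0015,-0.0001,0,0,0,0]' | grep -E "eef|force"
python3 -m jog '[0.0012,0,0,0,0,0,0.0012,-0.0001,0,0,0,0]'| grep -E "eef|force"
```

```text
eef_pos: [0.5598, -0.0636, 0.0852]
ft_force: [-3.8, 0.3, 2.9]
grasp_force: 1.8
eef_pos: [0.56, -0.0637, 0.0851]
ft_force: [-5.9, 0.6, 3.3]
grasp_force: 3.0
```

Contact with the rail again. On to the left cup, passing well in front of the pot and lifted.

```bash
python3 -m jog '[-0.02,0.001,0,0,0,0,-0.06,0.003,0,0,0,0,-0.1,0.005,0,0,0,0,-0.15,0.008,0.02,0,0,0,-0.175,0.009,0.05,0,0,0,-0.175,0.02,0.08,0,0,0,-0.175,0.06,0.08,0,0,0,-0.175,0.11,0.08,0,0,0,-0.175,0.16,0.08,0,0,0]' | grep -E "eef|force"
python3 -m jog '[0,0.05,0,0,0,0,0,0.1,0,0,0,0,0,0.15,0,0,0,0,0,0.199,0,0,0,0,0,0.199,-0.04,0,0,0,0,0.199,-0.08,0,0,0,0,0.199,-0.08,0,0,0,0,0.199,-0.08,0,0,0]'
python3 - <<'E'
from h import *
im,d,P=cloud("wrist")
for r in bot.tip_of("cup_a","wrist"): print(round(r["confidence"],2),tow("wrist",r["at"]).round(3))
s=(P[...,2]>.052)&(P[...,2]<.07)&(P[...,0]>.48)&(P[...,1]>.16)
k=P[s]; print(k.min(0),k.max(0))
E
```

```text
eef_pos: [0.4219, 0.0022, 0.1504]
ft_force: [0.4, 0.3, -0.1]
grasp_force: 0.0
clock: 11.1
eef_pos: [0.4247, 0.0267, 0.1026]
tool_rot: [0.999, 0.016, -0.002, -0.029]
ft_force: [-0.6, 0.3, 0.0]
grip_width: 0.0301
grasp_force: 0.0Traceback (most recent call last):
  File "<stdin>", line 5, in <module>
    return umr_minimum(a, axis, None, out, keepdims, initial, where)
ValueError: zero-size array to reduction operation minimum which has no identity
```

```bash
python3 -m jog '[0,0,0,0,0,0]'; python3 -c "
from h import *
o=bot.get_obs();print(o['joint_pos'].round(3),o['eef_pos'],o['tool_rot'])"
```

```text
clock: 11.28
eef_pos: [0.4249, 0.027, 0.1036]
tool_rot: [0.999, 0.017, -0.001, -0.029]
ft_force: [0.1, 0.0, -0.1]
grip_width: 0.0305
grasp_force: 0.0
[ 0.032  0.305 -0.496  0.771  0.058  3.141] [0.42493676 0.02700807 0.10356846] [ 0.99944688  0.01654799 -0.00149046 -0.02880774]
```

Joint 6 has hit its limit at 3.14. I'll lift and give the tool a half turn about +z, which is the same finger posture.

```bash
python3 -m jog '[0,0,0.06,0,0,0.0625,0,0,0.06,0,0,0.125,0,0,0.06,0,0,0.1875,0,0,0.06,0,0,0.25,0,0,0.06,0,0,0.3125,0,0,0.06,0,0,0.375,0,0,0.06,0,0,0.4375,0,0,0.06,0,0,0.5,0,0,0.06,0,0,0.5625,0,0,0.06,0,0,0.625]' | grep eef
python3 -m jog '[0,0.025,0,0,0,0.0625,0,0.05,0,0,0,0.125,0,0.075,0,0,0,0.1875,0,0.1,0,0,0,0.25,0,0.125,0,0,0,0.3125,0,0.15,0,0,0,0.375,0,0.175,0,0,0,0.4375,0,0.2,0,0,0,0.5,0,0.225,0,0,0,0.5625,0,0.245,0,0,0,0.625]' | grep eef
cat > rem.py <<'E'
from h import *
from scipy.spatial.transform import Rotation as R
o=bot.get_obs(); c=R.from_quat(o['tool_rot'])
g=np.radians(-2.96)
y=np.array([-np.sin(g),np.cos(g),0]); z=np.array([0,0,-1.]); x=np.cross(y,z)
t=R.from_matrix(np.c_[x,y,z]); print("turn",((t*c.inv()).as_rotvec()/2).round(4),"q",o['joint_pos'].round(3),o['eef_pos'].round(4))
E
python3 rem.py
```

```text
eef_pos: [0.4256, 0.0272, 0.1527]
eef_pos: [0.4255, 0.2249, 0.1527]
turn [ 0.0271 -0.0081  0.2746] q [ 0.499  0.357 -0.255  1.008 -0.027  1.101] [0.4255 0.2249 0.1527]
```

```bash
python3 -m jog '[0,0,0,0.027,-0.008,0.275,0,0,0,0.027,-0.008,0.275,0,0,0,0.027,-0.008,0.275,0,0,0,0.027,-0.008,0.275,0,0,0,0.027,-0.008,0.275,0,0,-0.0845,0.027,-0.008,0.275,0,0,-0.0845,0.027,-0.008,0.275,0,0,-0.0845,0.027,-0.008,0.275]'
python3 rem.py; python3 - <<'E'
from h import *
im,d,P=cloud("wrist"); cv2.imwrite("pics/w6.png",im[:,:,::-1])
for r in bot.tip_of("cup_a","wrist"): print(round(r["confidence"],2),tow("wrist",r["at"]).round(3))
E
```

```text
clock: 13.62
eef_pos: [0.4222, 0.2217, 0.0807]
tool_rot: [0.029, 1.0, -0.003, -0.004]
ft_force: [-0.1, -0.0, -1.2]
grip_width: 0.03
grasp_force: 0.0
turn [ 0.003  -0.0041  0.0031] q [ 0.484  0.426 -0.381  0.774 -0.001  0.542] [0.4222 0.2217 0.0807]
0.76 [0.307 0.161 0.002]
```

View pics/w6.png

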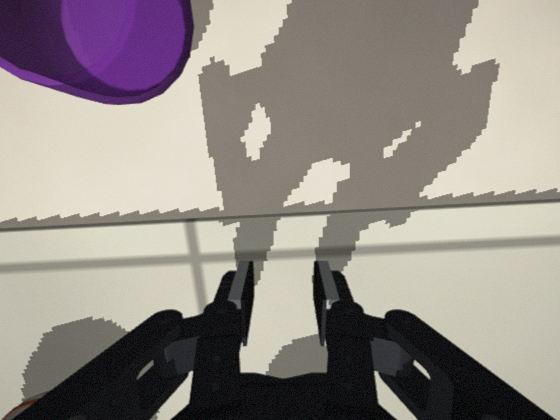

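The camera now looks backward, showing the purple cup at (95,45), which is not involved. I'll use the top-view estimate for the left cup, (0.528, 0.219).

```bash
python3 -m jog '[0,0.004,0.005,0.003,-0.004,0.003,0.022,0.0029,0.005,0.003,-0.004,0.003,0.044,0.0017,0.005,0.003,-0.004,0.003,0.064,0.0007,0.005,0.003,-0.004,0.003,0.07,0.0004,0.005,0.003,-0.004,0.003,0.076,0,0.005,0.003,-0.004,0.003,0.082,-0.0003,0.005,0.003,-0.004,0.003,0.088,-0.0006,0.005,0.003,-0.004,0.003,0.094,-0.0009,0.005,0.003,-0.004,0.003,0.1,-0.0012,0.005,0.003,-0.004,0.003]'
python3 rem.py
python3 - <<'E'
from h import *
for c in ("top","side"):
  im,d,P=cloud(c); cv2.imwrite(f"pics/{c}2.png",im[:,:,::-1])
  for r in bot.tip_of("cup_a",c): print(c,round(r["confidence"],2),tow(c,r["at"]).round(3))
E
```

```text
clock: 14.55
eef_pos: [0.5045, 0.2224, 0.0882]
tool_rot: [0.026, 1.0, 0.002, 0.003]
ft_force: [-2.4, 0.5, 1.2]
grip_width: 0.0303
grasp_force: 1.0
turn [-0.0019  0.0026 -0.0003] q [ 0.415  0.522 -0.183  0.859  0.001  0.466] [0.5045 0.2224 0.0882]
top 0.85 [ 0.594 -0.064  0.006]
top 0.82 [0.298 0.166 0.005]
top 0.61 [ 0.59  -0.176  0.008]
top 0.61 [ 0.319 -0.123 -0.001]
side 0.84 [0.304 0.162 0.004]
side 0.8 [0.544 0.221 0.008]
side 0.56 [ 0.319 -0.123 -0.001]
```

```bash
python3 -m jog '[0.006,-0.0007,0,0,0,0,0.012,-0.001,-0.002,0,0,0,0.018,-0.0013,-0.003,0,0,0,0.024,-0.0016,-0.003,0,0,0,0.03,-0.002,-0.003,0,0,0,0.036,-0.0023,-0.003,0,0,0,0.042,-0.0026,-0.003,0,0,0,0.048,-0.0029,-0.003,0,0,0,0.054,-0.0032,-0.003,0,0,0,0.058,-0.0034,-0.003,0,0,0]'
python3 -m jog '[0.003,-0.0002,0,0,0,0,0.006,-0.0003,0,0,0,0,0.0085,-0.0004,0,0,0,0,0.0085,-0.0004,0,0,0,0]'
python3 - <<'E'
from h import *
im,d,P=cloud("side"); cv2.imwrite("pics/s3.png",cv2.resize(im[120:330,150:430,::-1],None,fx=2.7,fy=2.7))
for r in bot.tip_of("cup_a","side"): print(round(r["confidence"],2),tow("side",r["at"]).round(3))
E
```

```text
clock: 15.58
eef_pos: [0.5521, 0.2196, 0.0857]
tool_rot: [0.026, 1.0, 0.002, 0.003]
ft_force: [-0.6, -0.3, -0.8]
grip_width: 0.03
grasp_force: 0.3
clock: 15.92
eef_pos: [0.5586, 0.2193, 0.0858]
tool_rot: [0.026, 1.0, 0.002, 0.003]
ft_force: [-0.6, -0.6, 0.1]
grip_width: 0.0304
grasp_force: 0.0
0.72 [0.306 0.161 0.003]
0.6 [ 0.32  -0.123 -0.   ]
0.59 [0.596 0.217 0.011]
0.41 [ 0.595 -0.068  0.006]
```

View pics/s3.png

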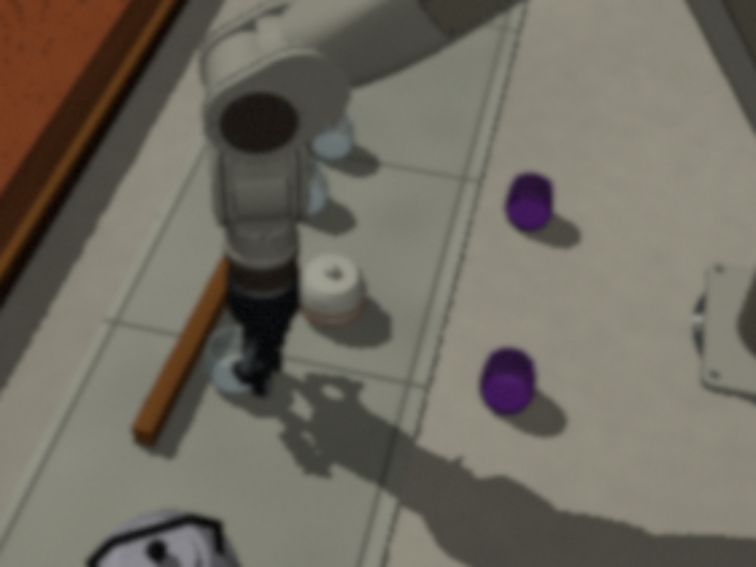

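The left cup stands upright ahead of the fingers at (232,365), near the rail; the pot at (333,290) is clear. About 15 mm to go.

```bash
python3 -m jog '[0.003,-0.0002,0,0,0,0,0.006,-0.0003,0,0,0,0,0.009,-0.0005,0,0,0,0,0.011,-0.0006,0,0,0,0,0.012,-0.0006,0,0,0,0,0.012,-0.0006,0,0,0,0]' | grep -E "eef|force"
python3 -m jog '[0.0012,0,0,0,0,0,0.002,-0.0001,0,0,0,0,0.002,-0.0001,0,0,0,0]' | grep -E "eef|force"
python3 -m jog '[0.0012,0,0,0,0,0,0.002,-0.0001,0,0,0,0,0.002,-0.0001,0,0,0,0]'| grep -E "eef|force"
```

```text
eef_pos: [0.568, 0.2188, 0.0858]
ft_force: [0.4, -0.1, -0.8]
grasp_force: 0.2
eef_pos: [0.5694, 0.2188, 0.0857]
ft_force: [-1.8, -0.5, 0.1]
grasp_force: 0.5
eef_pos: [0.5711, 0.2187, 0.0858]
ft_force: [0.6, 0.6, 1.0]
grasp_force: 0.5
```

```bash
python3 -m jog '[0.0012,0,0,0,0,0,0.002,-0.0001,0,0,0,0,0.002,-0.0001,0,0,0,0]' | grep -E "eef|force"
python3 -m jog '[0.0012,0,0,0,0,0,0.0015,-0.0001,0,0,0,0,0.0015,-0.0001,0,0,0,0]'| grep -E "eef|force"
```

```text
eef_pos: [0.5727, 0.2186, 0.0857]
ft_force: [-0.9, 0.7, 0.0]
grasp_force: 0.5
eef_pos: [0.5739, 0.2185, 0.0857]
ft_force: [-0.8, -0.3, 1.0]
grasp_force: 0.5
```

```bash
python3 -m jog '[0.0012,0,0,0,0,0,0.0015,-0.0001,0,0,0,0,0.0015,-0.0001,0,0,0,0]' | grep -E "eef|force"
python3 -m jog '[0.0012,0,0,0,0,0,0.0012,-0.0001,0,0,0,0]'| grep -E "eef|force"
```

```text
eef_pos: [0.5743, 0.2185, 0.0857]
ft_force: [-5.1, 0.7, 2.6]
grasp_force: 2.1
eef_pos: [0.5745, 0.2185, 0.0856]
ft_force: [-5.7, 0.9, 5.4]
grasp_force: 3.3
```

Contact with the rail. Backing off and checking from above.

```bash
python3 -m jog '[-0.02,0.001,0,0,0,0,-0.06,0.003,0,0,0,0,-0.1,0.005,0,0,0,0,-0.15,0.008,0.02,0,0,0,-0.18,0.009,0.06,0,0,0,-0.22,0.009,0.1,0,0,0,-0.25,0.009,0.14,0,0,0,-0.25,0.009,0.14,0,0,0,-0.25,0.009,0.14,0,0,0,-0.25,0.009,0.14,0,0,0]' | grep -E "eef|force"
python3 - <<'E'
from h import *
im,d,P=cloud("top"); cv2.imwrite("pics/top9.png",cv2.resize(im[90:250,40:480,::-1],None,fx=1.8,fy=1.8,interpolation=cv2.INTER_CUBIC))
for l in ["cup_a","honey_pot","kettle","clip_lid"]:
    for r in bot.tip_of(l,"top"): print(l,round(r["confidence"],2),(w:=tow("top",r["at"]).round(3)),"off",round(((w[0]-.0518*w[1]-.64024)*.9987),4))
E
```

```text
eef_pos: [0.3769, 0.2259, 0.1983]
ft_force: [-0.7, 0.4, 0.2]
grasp_force: 0.0
cup_a 0.94 [ 0.317 -0.123  0.001] off -0.3165
cup_a 0.93 [ 0.588 -0.173  0.007] off -0.0432
cup_a 0.89 [ 0.597 -0.067  0.007] off -0.0397
cup_a 0.77 [0.3   0.166 0.002] off -0.3484
cup_a 0.65 [0.609 0.217 0.007] off -0.0424
honey_pot 0.69 [0.516 0.096 0.007] off -0.129
honey_pot 0.56 [0.64  0.008 0.003] off -0.0007
honey_pot 0.4 [ 0.59  -0.176  0.006] off -0.0411
kettle 0.64 [0.57  0.495 0.012] off -0.0958
clip_lid 0.59 [ 0.591 -0.469  0.006] off -0.0249
```

View pics/top9.png

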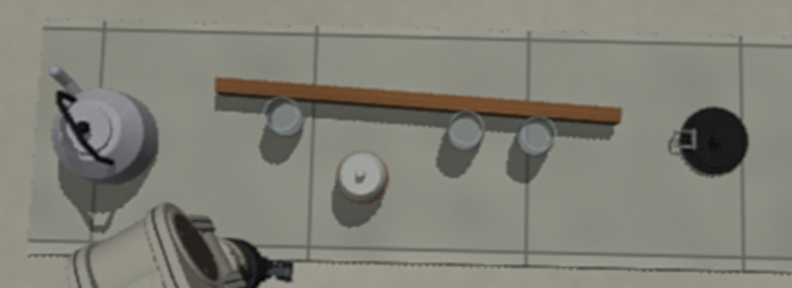

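All three cups, at (284,117), (465,130) and (536,136), stand upright against the rail with clear gaps. The pot, kettle and lid are where they were.

```bash
python3 -c "
from workcell import bot; print(bot.job_done())"
```

```text
the job is handed in; nothing more can be done
None
```

I pushed all three glass cups upright against the near side of the rail, left clear gaps between them, left the honey pot, kettle and clip lid where they were, and handed the job in; no verdict came back.

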